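# Push the stray dryer-sheet carton back into the row on the laundry bench

### The arm

A 6-joint arm with a two-finger parallel gripper is mounted at the origin on the work surface. World frame = base frame: x ahead of the robot, y to its left, z up, the work surface at z = 0. Lengths are in m, angles in rad, forces in N, time in s.
With the tool pointing down it reaches from about 0.25 to 0.775 m from the base axis. Payload 4 kg.
Tool frame: the origin (TCP) lies midway between the tips of the shut fingers; the grasp point (between the pads) lies 19 mm behind it; z points along the fingers, y is the line along which they close (so a half turn about z gives the same grasp; the last joint's range is limited). The gripper opens to 85 mm and grips with 20 to 120 N. Pads are 22 mm wide; open, the fingers measure 114 mm over their backs; the gripper's body (76 mm by 85 mm) begins 54 mm behind the grasp point. The pads swing forward as they close: fully open they stand 13 mm farther back than shut.
Start: joints at [1.074, 0.087, 1.371, -0, 1.684, -0.103], TCP at [0.211, 0.508, 0.231] pointing down, gripper open.
Joint ranges: [-3.1, 3.1], [-0.76, 2.03], [0.27, 2.55], [-1.08, 4.22], [0.17, 2.65], [-2.57, 2.57]. Speed limits (rad/s): [2.79, 2.79, 3.14, 3.14, 3.14, 3.14].

### API

Orientations are given as a 3x3 rotation matrix whose columns are the frame's x, y, z axes.
In Python, from workcell import status, imaging, workorder gives the robot as it stands.
- The arm moves only by the tool apply_moves, never from a script. Its argument "series" is text: rows parted by semicolons, each of 5 numbers parted by spaces: the closure, from -1 (fully open) to 1 (shut), then the shift along the tool's x, y, z in m, then the turn about the tool's z in degrees. A call has 1 to 5 rows; each row is the pose to reach, as a shift and turn from the pose commanded when the call began, along the tool's axes at that moment; what a row does not reach only later rows make up. A row lasts 1/10 s, in which the tool goes at most 50 mm and 8.59 degrees, less where a joint would pass 70% of its speed; a pose out of reach is approached as far as the arm can. A call with a gripper value outside its range is refused whole. The fingers move at their own pace and stop on an object; the grip force is fixed at half the most. Time passes only in rows, so rows that repeat a pose let the fingers close. It gives the time, the measured TCP pose, the force, the opening and the grip force at its end, in the units of the state.
- status.state(): the state, without advancing time (a new reading comes with each control period).
- imaging.capture(name): name is "side" or "top"; returns the picture (480x640x3 uint8, red, green, blue); there is no depth.
- imaging.get_calibration(name): a dict with "fx", "fy", "cx", "cy" (pixels), "R" (3x3) and "t" (3): a world point X has camera coordinates R X + t. Camera axes: x right, y down, z forward; pixel columns grow to the right and rows downward; lengths in m; the calibration is good to about 2 mm. A picture is of the moment at which its call begins. get_calibration takes no time and is no camera call.
- workorder.job_done(): hands the job in; it is judged then, once.
The state is a dict: "t": time; "q": joint angles; "joint_velocities": joint speeds; "effort": joint torques, N m; "eef_pos": TCP position; "eef_rot": TCP orientation; "wrist_force": force on the tool from outside, world axes, zero at the start; "moment": the same for the moment, N m; "finger_gap": finger opening in m; "finger_force": force on a finger pad.
Only numpy, scipy, OpenCV 4.12 (cv2) and the standard library are available. Lean on these libraries where they do the work, as an engineer would, in place of code of your own. Each camera call takes 0.05 s, during which the arm holds its last target. There are 200 camera calls.

### The job

The low cardboard carton of dryer sheets has been left out on the laundry bench: push it across the bench into the gap between the round tub and the square tin, until its long side lies flat against the wooden ledge they stand against. Only push it along with the fingers, without lifting or tipping it, and leave the tub, the tin and everything else where they stand. Finish with the hand clear.

Things in the scene. Friction and masses are not known exactly. Their poses are not given: they have to be found in the camera images.
- carton: the stray carton, a closed plain cardboard box 100 mm (its x) by 150 mm (its y) and 60 mm high, about 0.3 to 0.65 kg, too wide to grasp; it slides on the bench (friction coefficient roughly 0.5 to 0.75). Origin at the centre of its underside, z up. It starts nearer the robot than the row, its long sides within about 0.5 rad of parallel to the ledge.
- ledge: fixed straight wooden ledge 800 mm long (its y), 20 mm thick and 50 mm high, screwed to the bench beyond the work. Origin at the foot of the middle of its near face, the face that the row stands against; its x points away from the robot, square to that face, its y along the face. The middle of the gap is at its y = 0 to within about 10 mm.
- tub: round white tub, 100 mm across (lid) and 72 mm high, standing against the ledge about 160 mm to one side of its middle (either side): one neighbour of the gap. Loose; leave it. Origin at the centre of its underside.
- tin: square metal tin, 100 by 100 mm and 70 mm high, standing against the ledge about 160 mm to the other side: the other neighbour of the gap, which is about 210 to 230 mm wide. Loose; leave it. Origin at the centre of its underside.
- bottle: upright bottle 72 mm across and 200 mm high, near the ledge about 300 mm to the left (ledge +y) of its middle. Bystander. Origin at the centre of its underside.
- jar: upright jar 64 mm across and 95 mm high, near the ledge about 290 mm to the right (ledge -y) of its middle. Bystander. Origin at the centre of its underside.
- cup: empty measuring cup 70 mm across and 70 mm high, out on the left of the bench. Bystander. Origin at the centre of its underside.
- brush: flat lint brush with a wooden handle, about 200 mm long (its x), lying on the right of the bench. Bystander. Origin under it, between its ends.
- roller: lint roller, 48 mm thick and 200 mm long (its x, from -120 to +80 mm), lying on the left of the bench, nearer the robot than the cup. Bystander. Origin on the bench under its axis.
Not all that is in view belongs to the job. What is shaped like the carton but purple is not meant.

How it is judged:
By the outcome, as a careful person would: the job done as asked, in the order asked, and still so for the second after the job is handed in, with the robot touching nothing.
It also fails if it takes over 72 s, if anything falls off the work surface, if the arm or the gripper's body presses on something with over 40 N, if the wrist force passes 120 N, or if a joint passes its speed limit or range.

## Working session

There is one attempt and no reset: what is moved stays moved. The work goes in short steps, Python scripts to look and compute and a tool call to move; the robot and the scene stay as the last step left them, time stands still between calls to the robot, and variables do not carry over. Pictures are saved under pics/ and viewed, at most 10 in all, crops included, and the job is handed in when it is done.

Besides the shell and the picture viewer there is one more tool, called after "Emit:" as a command line: name --argument value ..., lists and objects as JSON in quotes. apply_moves: Moves the arm, as the interface text tells. Its arguments: {"type":"object","properties":{"series":{"type":"string"}},"required":["series"]}

```bash
mkdir -p pics; cat > h.py <<'E'
import numpy as np, cv2
from workcell import status, imaging, workorder
def snap(n,f):
    im=imaging.capture(n); cv2.imwrite('pics/'+f,im[:,:,::-1]); return im
def ray(n,u,v,z):
    c=imaging.get_calibration(n); R=np.array(c['R']);t=np.array(c['t'])
    d=R.T@np.array([(u-c['cx'])/c['fx'],(v-c['cy'])/c['fy'],1]); o=-R.T@t
    return (o+d*(z-o[2])/d[2])
def proj(n,X):
    c=imaging.get_calibration(n); p=np.array(c['R'])@np.array(X)+np.array(c['t'])
    return np.array([c['fx']*p[0]/p[2]+c['cx'],c['fy']*p[1]/p[2]+c['cy']])
E
python3 - <<'E'
from h import *
for n in('top','side'):
    snap(n,n+'0.png'); c=imaging.get_calibration(n); print(n,-np.array(c['R']).T@c['t'],np.array(c['R']).round(2).tolist(),c['fx'])
s=status.state(); print(s['t'],s['eef_pos'],np.round(s['eef_rot'],3))
E
```

```text
top [ 0.4218513  -0.02331821  1.01459293] [[0.02, -1.0, 0.0], [-1.0, -0.02, -0.09], [0.09, -0.0, -1.0]] 452.54917625326635
side [ 0.19927068 -0.67052848  0.83722497] [[0.92, -0.4, 0.01], [-0.29, -0.68, -0.67], [0.27, 0.61, -0.74]] 477.2422776367904
0.1 [0.21081751 0.50748333 0.23020626] [[-0.923  0.384 -0.001]
 [ 0.384  0.923 -0.002]
 [ 0.    -0.002 -1.   ]]
```

View pics/top0.png

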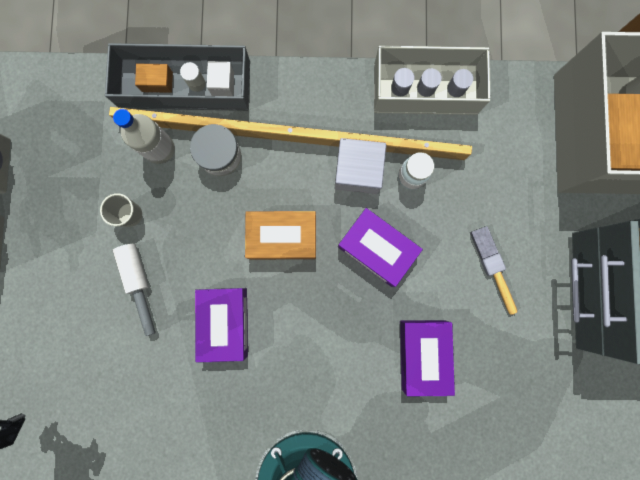

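View pics/side0.png

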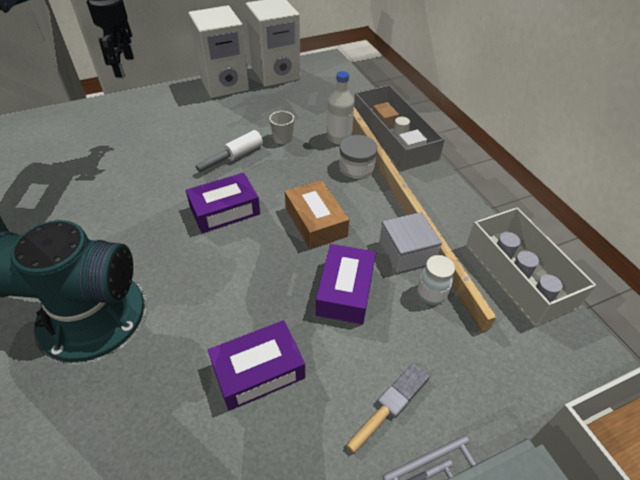

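The top view shows one plain cardboard-brown box at (281,235). The three purple boxes at (380,247), (220,325) and (429,358) are ruled out by colour. The brown block at (152,77) is small and sits inside a bin beyond the ledge. So the carton is the box at (281,235). The tub is at (215,150), the tin at (361,163), and the ledge runs from (109,112) to (470,152).

```bash
cat > m.py <<'E'
from h import *
def carton(im):
    hsv=cv2.cvtColor(im,cv2.COLOR_RGB2HSV)
    m=cv2.inRange(hsv,(8,130,90),(18,255,255)); m[:120]=0
    m[:, :150]=0; m[:,500:]=0
    m=cv2.morphologyEx(m,cv2.MORPH_OPEN,np.ones((5,5)))
    cs,_=cv2.findContours(m,cv2.RETR_EXTERNAL,cv2.CHAIN_APPROX_NONE)
    c=max(cs,key=cv2.contourArea)
    P=np.array([ray('top',*p[0],.06)[:2] for p in c])
    (cx,cy),(w,h),a=cv2.minAreaRect((P*1000).astype(np.float32))
    if w>h: w,h,a=h,w,a+90
    a=(a+90)%180-90
    return np.array([cx,cy])/1000,w,h,a, c
E
python3 - <<'E'
from m import *
im=cv2.imread('pics/top0.png')[:,:,::-1].copy()
p,w,h,a,c=carton(im); print('carton',p,w,h,'deg',a,cv2.boundingRect(c))
hsv=cv2.cvtColor(im,cv2.COLOR_RGB2HSV)
m=cv2.inRange(hsv,(15,90,120),(28,255,255))
pts=[]
for x in list(range(170,195))+list(range(245,335))+list(range(390,400))+list(range(435,465)):
    r=np.where(m[95:175,x])[0]
    if len(r)>3: pts.append(ray('top',x,95+r.max(),.05)[:2])
pts=np.array(pts); vx,vy,x0,y0=cv2.fitLine(pts.astype(np.float32),cv2.DIST_HUBER,0,.01,.01).ravel()
n=np.array([vy,-vx]); n=n*np.sign(n[0]); d=n@[x0,y0]
print('ledge near top edge: n',n,'deg',np.degrees(np.arctan2(n[1],n[0])),'d',d,'resid',np.abs(pts@n-d).max())
cols=np.where(m[95:175].any(0))[0]
y=np.array([-n[1],n[0]])
for u,v in((109,113),(471,157)): q=ray('top',u,v,.05)[:2]; print('ledge end',q,q@y)
print('carton in ledge', p@n-d, p@y)
g=cv2.GaussianBlur(im,(3,3),0)
crop=cv2.resize(im[90:300,170:470],None,fx=2.6,fy=2.6,interpolation=cv2.INTER_CUBIC); cv2.imwrite('pics/crop.png',crop[:,:,::-1])
E
```

```text
carton [0.52345953 0.06233252] 98.10888671875 147.03225708007812 deg 0.988860547542572 (246, 212, 70, 47)
ledge near top edge: n [ 0.99569917 -0.09264571] deg -5.315831 d 0.73765963 resid 0.0014862012113213696
ledge end [0.78707617 0.44585364] 0.5168553327959846
ledge end [ 0.70243778 -0.34814355] -0.28156839004210205
carton in ledge -0.22222625239161087 0.11056072289330905
```

View pics/crop.png

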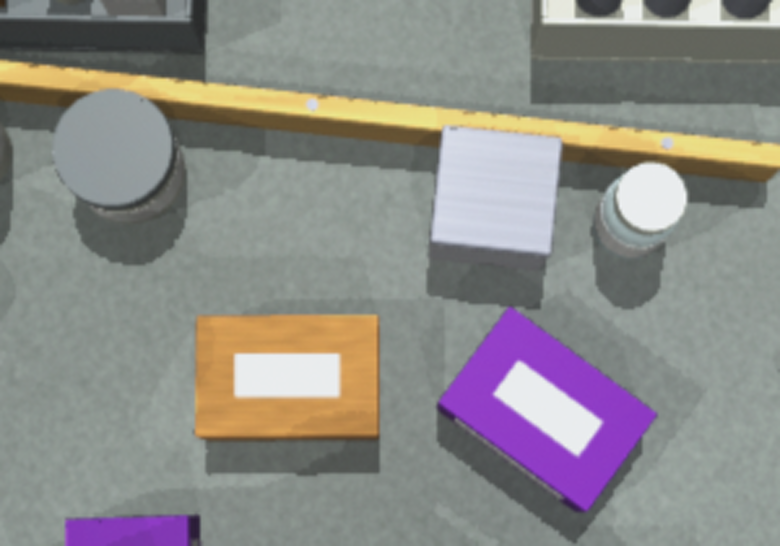

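The crop confirms it: the brown box with the white label (crop 195–378, 315–437) is the carton. It is the only box of that shape that isn't purple. The ledge shows a bright top and a dark near face, which I separate next, along with the tub and tin.

```bash
python3 - <<'E'
from m import *
im=cv2.imread('pics/top0.png')[:,:,::-1].copy()
for x in (260,300): print(x,[tuple(int(k) for k in im[r,x]) for r in range(116,142)])
hsv=cv2.cvtColor(im,cv2.COLOR_RGB2HSV)
for thr,z in((130,.05),(60,0.)):
    m=cv2.inRange(hsv,(10,90,thr),(30,255,255))
    for side in('min','max'):
        P=[]
        for x in list(range(245,335))+list(range(440,460)):
            r=np.where(m[95:175,x])[0]
            if len(r)>3: P.append(ray('top',x,95+(r.min()-.5 if side=='min' else r.max()+.5),z)[:2])
        P=np.array(P); vx,vy,x0,y0=cv2.fitLine(P.astype(np.float32),cv2.DIST_HUBER,0,.01,.01).ravel()
        n=np.array([vy,-vx]); n*=np.sign(n[0]); print(thr,z,side,n,np.degrees(np.arctan2(n[1],n[0])),n@[x0,y0])
f=lambda u,v:(170+u/2.6,90+v/2.6)
n=np.array([.9957,-.0926]);y=np.array([.0926,.9957])
for nm,u,v,z in(('tub',113,148,.072),('tubR',173,148,.072),('tubL',53,148,.072),('tin1',445,126,.07),('tin2',561,138,.07),('tin3',549,254,.07),('tin4',431,241,.07)):
    q=ray('top',*f(u,v),z)[:2]; print(nm,q.round(4),'ledge-x',(q@n).round(4),'y',(q@y).round(4))
E
```

```text
260 [(143, 152, 146), (143, 151, 146), (139, 148, 143), (137, 146, 142), (129, 137, 132), (124, 131, 126), (131, 129, 111), (220, 202, 125), (234, 219, 131), (234, 217, 128), (234, 211, 123), (233, 203, 119), (235, 207, 122), (235, 215, 129), (231, 211, 127), (180, 152, 89), (121, 99, 58), (105, 86, 52), (102, 82, 49), (101, 82, 49), (94, 76, 47), (82, 68, 46), (83, 80, 68), (84, 87, 82), (82, 87, 83), (81, 86, 82)]
300 [(139, 148, 142), (137, 145, 139), (136, 145, 139), (137, 147, 140), (138, 147, 142), (138, 147, 141), (140, 149, 143), (142, 150, 145), (133, 141, 136), (129, 136, 131), (137, 139, 128), (200, 175, 124), (231, 204, 125), (234, 210, 125), (235, 210, 124), (235, 212, 125), (235, 216, 128), (234, 223, 133), (233, 224, 133), (218, 190, 110), (141, 116, 67), (103, 85, 52), (100, 82, 50), (101, 83, 51), (101, 82, 50), (99, 82, 53)]
130 0.05 min [ 0.9957011  -0.09262482] -5.314629 0.7577471
130 0.05 max [ 0.9957397  -0.09220902] -5.290703 0.73674154
60 0.0 min [ 0.9957011  -0.09262482] -5.314629 0.7751404
60 0.0 max [ 0.99582046 -0.09133237] -5.240262 0.7399057
tub [0.7083 0.2085] ledge-x 0.6859 y 0.2732
tubR [0.7091 0.1593] ledge-x 0.6913 y 0.2243
tubL [0.7074 0.2576] ledge-x 0.6805 y 0.322
tin1 [ 0.7323 -0.0635] ledge-x 0.735 y 0.0045
tin2 [ 0.7239 -0.1592] ledge-x 0.7355 y -0.0915
tin3 [ 0.6267 -0.1497] ledge-x 0.6379 y -0.0911
tin4 [ 0.6358 -0.0533] ledge-x 0.638 y 0.0058
```

Measured results:
- **Ledge:** face normal at −5.3°, distance 0.738 m.
- **Gap:** 219 mm wide, centred at ledge-along 0.115, which is within the stated range.
- **Carton:** centre (0.523, 0.062), yaw +1°, sizes match.

The plan is to push on the near face with two open fingers, turning −6.3° on the way.

Emit:
apply_moves --series "-1 -0.04 -0.033 0 -8; -1 -0.08 -0.066 0 -16; -1 -0.115 -0.098 0 -23.6; -1 -0.15 -0.128 0 -23.6; -1 -0.19 -0.16 0 -23.6"

```text
t: 0.6
eef_pos: [0.3236, 0.2883, 0.2309]
eef_rot: [[-1.0, -0.019, -0.0], [-0.019, 1.0, -0.0], [0.0, -0.0, -1.0]]
wrist_force: [0.6, 1.3, 0.3]
finger_gap: 0.0853
finger_force: 0.0
```

Emit:
apply_moves --series "-1 -0.022 -0.046 0 0; -1 -0.044 -0.09 0 0; -1 -0.066 -0.136 0 0; -1 -0.089 -0.182 0 0; -1 -0.111 -0.228 0 0"

```text
t: 1.1
eef_pos: [0.4373, 0.0654, 0.231]
eef_rot: [[-1.0, -0.018, -0.0], [-0.018, 1.0, 0.0], [0.0, 0.0, -1.0]]
wrist_force: [0.6, 1.1, 1.1]
finger_gap: 0.0852
finger_force: 0.0
```

Emit:
apply_moves --series "-1 0 0 0.04 0; -1 0 0 0.08 0; -1 0 0 0.12 0; -1 0 0 0.14 0; -1 0 0 0.14 0"

```text
t: 1.6
eef_pos: [0.4336, 0.0672, 0.087]
eef_rot: [[-1.0, -0.018, -0.01], [-0.018, 1.0, -0.0], [0.01, 0.0, -1.0]]
wrist_force: [0.2, -0.1, -0.4]
finger_gap: 0.085
finger_force: 0.0
```

```bash
python3 - <<'E'
from h import *
a=snap('top','t1.png'); b=snap('side','s1.png')
o=np.hstack([cv2.resize(a[150:390,180:480],(400,320)),cv2.resize(b[120:360,180:480],(400,320))])
cv2.imwrite('pics/c1.png',o[:,:,::-1]); s=status.state(); print(s['eef_pos'],s['wrist_force'])
E
```

```text
[0.437072   0.0673489  0.09150813] [ 0.82672644 -0.62995511  0.21668992]
```

View pics/c1.png

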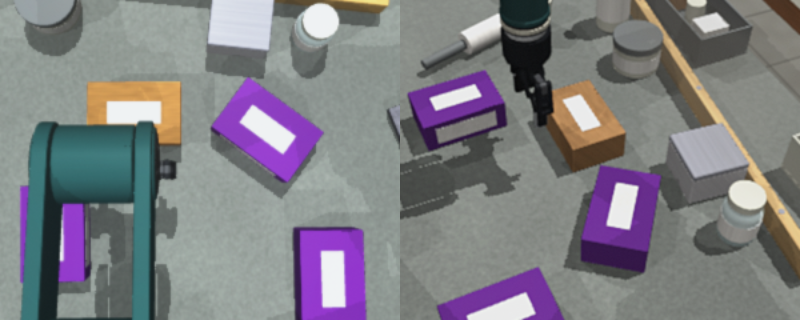

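The hand is behind the near face: the fingers are clear of the carton and of the purple box. Now I lower it.

Emit:
apply_moves --series "-1 0 -0.006 0.03 0; -1 0 -0.006 0.06 0; -1 0 -0.006 0.075 0; -1 0 -0.006 0.078 0; -1 0 -0.006 0.078 0"

```text
t: 2.2
eef_pos: [0.4385, 0.0615, 0.0148]
eef_rot: [[-1.0, -0.018, 0.003], [-0.018, 1.0, 0.0], [-0.003, 0.0, -1.0]]
wrist_force: [0.1, 0.4, -0.2]
finger_gap: 0.0853
finger_force: 0.0
```

Emit:
apply_moves --series "-1 -0.006 0 0 0; -1 -0.012 0 0 0; -1 -0.017 0 0 0; -1 -0.022 0 0 0; -1 -0.027 0 0 0"

```text
t: 2.7
eef_pos: [0.4649, 0.0619, 0.0135]
eef_rot: [[-1.0, -0.018, 0.0], [-0.018, 1.0, 0.0], [-0.0, 0.0, -1.0]]
wrist_force: [0.2, -0.1, -1.3]
finger_gap: 0.0853
finger_force: 0.0
```

Emit:
apply_moves --series "-1 -0.005 0 0 0; -1 -0.01 0 0 0; -1 -0.016 -0.001 0 0; -1 -0.023 -0.001 0 0.5; -1 -0.03 -0.001 0 1"

```text
t: 3.2
eef_pos: [0.4945, 0.0614, 0.013]
eef_rot: [[-1.0, 0.0, -0.001], [0.0, 1.0, 0.0], [0.001, 0.0, -1.0]]
wrist_force: [-2.8, -0.1, 0.3]
finger_gap: 0.0853
finger_force: 1.6
```

Emit:
apply_moves --series "-1 -0.008 0 0 0.5; -1 -0.016 0 0 0.9; -1 -0.024 -0.001 0 1.3; -1 -0.032 -0.001 0 1.7; -1 -0.04 -0.001 0 2"

```text
t: 3.7
eef_pos: [0.5348, 0.0603, 0.013]
eef_rot: [[-0.999, 0.035, -0.0], [0.035, 0.999, -0.0], [0.0, -0.0, -1.0]]
wrist_force: [-1.7, -0.7, -1.0]
finger_gap: 0.0854
finger_force: 1.1
```

Emit:
apply_moves --series "-1 -0.008 -0.001 0 0.6; -1 -0.016 -0.001 0 1.2; -1 -0.024 -0.002 0 1.8; -1 -0.032 -0.002 0 2.4; -1 -0.04 -0.003 0 3"

```text
t: 4.2
eef_pos: [0.5747, 0.0561, 0.0133]
eef_rot: [[-0.996, 0.087, 0.0], [0.087, 0.996, 0.0], [-0.0, 0.0, -1.0]]
wrist_force: [-2.5, 0.5, -1.1]
finger_gap: 0.0853
finger_force: 1.1
```

```bash
python3 - <<'E'
from h import *
a=snap('top','t2.png'); b=snap('side','s2.png')
o=np.hstack([cv2.resize(a[90:330,180:480],(400,320)),cv2.resize(b[120:360,230:530],(400,320))])
cv2.imwrite('pics/c2.png',o[:,:,::-1]); s=status.state(); print(s['eef_pos'],s['wrist_force'])
hsv=cv2.cvtColor(a,cv2.COLOR_RGB2HSV)
# far top edge of carton (lit top), seen beyond the arm
m=cv2.inRange(hsv,(8,130,150),(17,255,255)); P=[]
m[:,:200]=0;m[:,340:]=0
x0=np.where(m[160:300].sum(0)>255*4)[0]; print('cols',x0.min(),x0.max())
for x in range(x0.min()+4,x0.max()-3):
    r=np.where(m[150:300,x])[0]
    if len(r)>3:P.append(ray('top',x,150+r.min()-.5,.06)[:2])
P=np.array(P);vx,vy,a0,b0=cv2.fitLine(P.astype(np.float32),cv2.DIST_HUBER,0,.01,.01).ravel()
n=np.array([vy,-vx]);n*=np.sign(n[0]);print('edge',np.degrees(np.arctan2(n[1],n[0])),n@[a0,b0],'y range',P[:,1].min(),P[:,1].max())
E
```

```text
[0.57609324 0.0557065  0.01390206] [-0.21389689 -0.55227095  0.15069006]
cols 311 323
edge -5.2616477 0.6750163 y range -0.017010202506098512 -0.008402055222314863
```

View pics/c2.png

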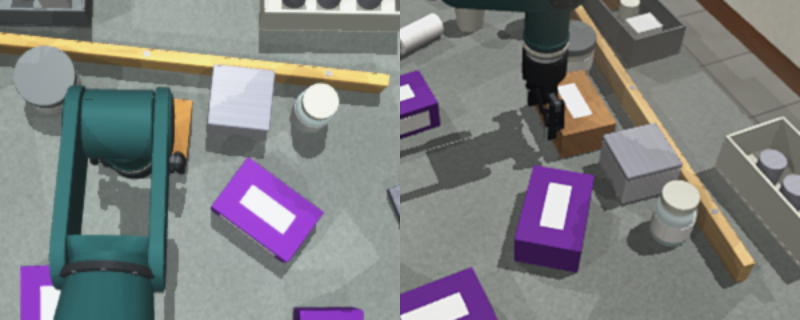

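The carton is square to the ledge at −5.3°, about 63 mm short, and centred in the gap (side margins 32–37 mm). I push straight along the tool axis.

Emit:
apply_moves --series "-1 -0.008 0 0 0.3; -1 -0.016 0 0 0.3; -1 -0.024 0 0 0.3; -1 -0.032 0 0 0.3; -1 -0.038 0 0 0.3"

```text
t: 4.8
eef_pos: [0.6128, 0.0527, 0.0136]
eef_rot: [[-0.996, 0.092, 0.0], [0.092, 0.996, 0.0], [-0.0, 0.0, -1.0]]
wrist_force: [-3.7, -0.2, 3.0]
finger_gap: 0.0856
finger_force: 2.3
```

Emit:
apply_moves --series "-1 -0.004 0 0 0; -1 -0.008 0 0 0; -1 -0.012 0 0 0; -1 -0.015 0 0 0; -1 -0.018 0 0 0"

```text
t: 5.3
eef_pos: [0.6299, 0.0511, 0.0132]
eef_rot: [[-0.996, 0.092, -0.0], [0.092, 0.996, 0.0], [0.0, 0.0, -1.0]]
wrist_force: [-4.1, -0.2, 3.0]
finger_gap: 0.0856
finger_force: 2.2
```

Emit:
apply_moves --series "-1 -0.001 0 0 0; -1 -0.002 0 0 0; -1 -0.003 0 0 0; -1 -0.004 0 0 0; -1 -0.005 0 0 0"

```text
t: 5.8
eef_pos: [0.6348, 0.0507, 0.0132]
eef_rot: [[-0.996, 0.092, -0.0], [0.092, 0.996, 0.0], [0.0, 0.0, -1.0]]
wrist_force: [-3.1, 0.6, 2.8]
finger_gap: 0.0852
finger_force: 2.1
```

Emit:
apply_moves --series "-1 -0.001 0 0 0; -1 -0.001 0 0 0; -1 -0.002 0 0 0; -1 -0.002 0 0 0; -1 -0.002 0 0 0"

```text
t: 6.3
eef_pos: [0.6365, 0.0505, 0.0133]
eef_rot: [[-0.996, 0.092, -0.001], [0.092, 0.996, 0.0], [0.001, 0.0, -1.0]]
wrist_force: [-4.9, -0.2, 3.3]
finger_gap: 0.0856
finger_force: 2.5
```

Emit:
apply_moves --series "-1 -0.001 0 0 0; -1 -0.001 0 0 0; -1 -0.002 0 0 0; -1 -0.002 0 0 0; -1 -0.002 0 0 0"

```text
t: 6.8
eef_pos: [0.6364, 0.0506, 0.0133]
eef_rot: [[-0.996, 0.092, -0.006], [0.092, 0.996, 0.0], [0.006, -0.0, -1.0]]
wrist_force: [-11.7, 0.8, 6.4]
finger_gap: 0.0857
finger_force: 5.6
```

The TCP has stopped advancing and the force is rising, so the carton is against the ledge. One small press to seat it flat.

Emit:
apply_moves --series "-1 -0.001 0 0 0; -1 -0.002 0 0 0; -1 -0.002 0 0 0; -1 -0.002 0 0 0; -1 -0.002 0 0 0"

```text
t: 7.3
eef_pos: [0.6363, 0.0506, 0.0133]
eef_rot: [[-0.996, 0.092, -0.011], [0.092, 0.996, 0.001], [0.011, -0.0, -1.0]]
wrist_force: [-17.2, 1.0, 11.4]
finger_gap: 0.0852
finger_force: 8.8
```

Seated at 17 N. Now back off, then rise clear and look.

Emit:
apply_moves --series "-1 0.004 0 0 0; -1 0.012 0 0 0; -1 0.024 0 0 0; -1 0.04 0 0 0; -1 0.05 0 0 0"

```text
t: 7.8
eef_pos: [0.5908, 0.0547, 0.0133]
eef_rot: [[-0.996, 0.092, 0.002], [0.092, 0.996, -0.0], [-0.002, 0.0, -1.0]]
wrist_force: [0.8, 0.1, -0.2]
finger_gap: 0.0854
finger_force: 0.0
```

Emit:
apply_moves --series "-1 0 0 -0.04 0; -1 0 0 -0.09 0; -1 0.02 0 -0.14 0; -1 0.07 0 -0.18 0; -1 0.12 0 -0.18 0"

```text
t: 8.3
eef_pos: [0.4883, 0.0642, 0.1965]
eef_rot: [[-0.996, 0.092, 0.012], [0.092, 0.996, 0.0], [-0.012, 0.001, -1.0]]
wrist_force: [-0.0, 0.3, 0.5]
finger_gap: 0.0854
finger_force: 0.0
```

Emit:
apply_moves --series "-1 0.05 0 0 0; -1 0.1 0 0 0; -1 0.12 0 0 0; -1 0.12 0 0 0; -1 0.12 0 0 0"

```text
t: 8.8
eef_pos: [0.3668, 0.0754, 0.1914]
eef_rot: [[-0.996, 0.092, 0.003], [0.092, 0.996, 0.0], [-0.003, 0.0, -1.0]]
wrist_force: [0.4, -0.5, -0.1]
finger_gap: 0.0856
finger_force: 0.0
```

```bash
python3 - <<'E'
from m import *
a=snap('top','t3.png'); b=snap('side','s3.png')
p,w,h,an,c=carton(a); print('carton',p,w,h,an)
n=np.array([.9957,-.0922]);y=np.array([.0922,.9957]); print('far face gap to ledge',.738-(p@n+.05),'y',p@y)
o=np.hstack([cv2.resize(a[90:330,120:420],(400,320)),cv2.resize(b[100:340,250:550],(400,320))])
cv2.imwrite('pics/c3.png',o[:,:,::-1]); s=status.state(); print(s['t'],s['eef_pos'],s['wrist_force'])
old=cv2.imread('pics/top0.png')[:,:,::-1]
d=(np.abs(a.astype(int)-old).max(2)>60)
print('tub/tin diff px',d[120:180,190:242].sum(),d[135:195,334:390].sum(),d[145:190,398:440].sum())
E
```

```text
carton [0.69294708 0.04530921] 102.96223449707031 151.4361114501953 -5.3410491943359375
far face gap to ledge 0.002210099256896858 y 0.1090041031288147
8.9 [0.3672327  0.07525364 0.19101952] [ 0.41811431 -0.48803681 -0.4677952 ]
tub/tin diff px 0 0 0
```

View pics/c3.png

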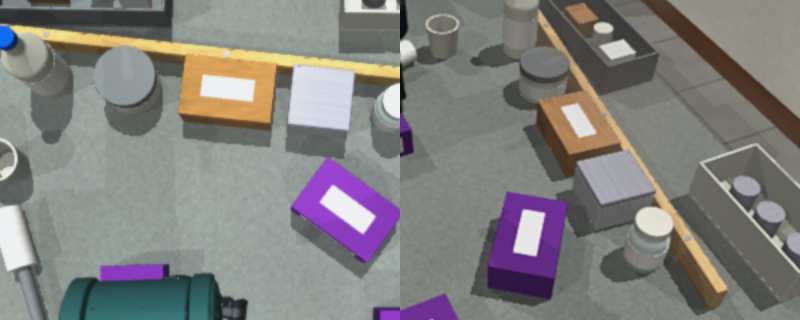

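The carton lies flat against the ledge: its angle is −5.34° and the ledge's is −5.3°, with contact confirmed by the force rise. It sits between the tub and the tin, neither of which moved, and the hand is clear.

```bash
python3 -c "
from workcell import workorder
print(workorder.job_done())"
```

```text
the job is handed in; nothing more can be done
None
```

I pushed the carton into the gap with its long side flat against the ledge; the tub, tin and jar show no movement in the before-and-after pictures, the hand is clear, and the job was handed in at about 9 s (no verdict came back).

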